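# Wedge the spring clip off the pivot pin

### The arm

A 6-joint arm with a two-finger parallel gripper is mounted at the origin on the work surface. World frame = base frame: x ahead of the robot, y to its left, z up, the work surface at z = 0. Lengths are in m, angles in degrees, forces in N, time in s.
With the tool pointing down it reaches from about 0.25 to 0.725 m from the base axis. Payload 9.7 kg.
Tool frame: the origin (TCP) lies where the fingers leave the gripper's body, on its centre line; the fingertips stand 73 mm ahead of it and the grasp point (between the pads) lies 54 mm ahead of it; z points along the fingers, y is the line along which they close (so a half turn about z gives the same grasp; the last joint's range is limited). The gripper opens to 85 mm and grips with 20 to 120 N. Pads are 22 mm wide; open, the fingers measure 114 mm over their backs; the gripper's body (76 mm by 85 mm) begins 54 mm behind the grasp point. The pads swing forward as they close: fully open they stand 13 mm farther back than shut.
Start: joints at [69.328, 4.979, 10.078, 95.1, 0, 90], TCP at [0.194, 0.515, 0.304] pointing down, gripper open.
Joint ranges: [-179.16, 179.16], [-48.56, 103.87], [-65.8, 70.77], [-126.05, 130.52], [-82.76, 87.17], [-180, 180]. Speed limits (degrees/s): [127.2, 127.2, 147.25, 180, 180, 180].

### API

Orientations are given as [roll, pitch, yaw] about the fixed x, y, z axes, in that order (R = Rz(yaw) Ry(pitch) Rx(roll)).
In Python, from workcell import sensors, imaging, bot gives the robot as it stands.
- The arm moves only by the tool apply_moves, never from a script. Its argument "rows" is a list of rows, each a list of 3 entries, a list of its own where there are three numbers: the shift along the tool's x, y, z in units of 10 cm (1.0 is 10 cm), then the turn, a rotation vector about the tool's x, y, z in units of 30 degrees (1.0 is 30 degrees), then the opening, from 0 (shut) to 1 (fully open). A call has 1 to 20 rows; each row is the pose to reach, as a shift and turn from the pose commanded when the call began, along the tool's axes at that moment; what a row does not reach only later rows make up. A row lasts 1/10 s, in which the tool goes at most 50 mm and 8.59 degrees, less where a joint would pass 70% of its speed; a pose out of reach is approached as far as the arm can. A call with a number of a shift or a turn outside -1 to 1 is refused whole. A call with a gripper value outside its range is refused whole. The fingers move at their own pace and stop on an object; "force" is the grip in N (left out, the last holds). Time passes only in rows, so rows that repeat a pose let the fingers close. It gives the time, the measured TCP pose, the force, the opening and the grip force at its end, in the units of the state.
- sensors.get_obs(): the state, without advancing time (a new reading comes with each control period).
- imaging.camera(name): name is "scene" or "top"; returns (picture, depth): 384x512x3 uint8, red, green, blue; 384x512 float32, m along the optical axis (not along the pixel's ray), 0 where there is no reading.
- imaging.get_calibration(name): a dict with "intrinsics" (3x3 intrinsics, pixels), "dist_coeffs" ([k1, k2, p1, p2, k3] as OpenCV has them; the pictures are not rectified), "world_from_camera" (4x4, takes a point from camera to world coordinates). Camera axes: x right, y down, z forward; pixel columns grow to the right and rows downward; lengths in m; the calibration is good to about 2 mm. A picture is of the moment at which its call begins. get_calibration takes no time and is no camera call.
- bot.job_done(): hands the job in; it is judged then, once.
The state is a dict: "time": time; "q": joint angles; "qd": joint speeds; "joint_efforts": joint torques, N m; "ee_pos": TCP position; "tcp_rot": TCP orientation; "wrist_force": force on the tool from outside, world axes, zero at the start; "torque": the same for the moment, N m; "opening": finger opening in m; "grasp_force": force on a finger pad.
Only numpy, scipy, OpenCV 4.12 (cv2) and the standard library are available. Lean on these libraries where they do the work, as an engineer would, in place of code of your own. Each camera call takes 0.05 s, during which the arm holds its last target. There are 200 camera calls.

### The job

Take the orange wedge by its wooden handle, slide its thin nose along the top of the pin under the red bridge of the spring clip, and keep it lying on the pin as you work it gently in until the clip spreads and comes up off the pin; do not pull at the clip with the fingers while it is still on the pin, and never press or shove hard. Then put the clip in the white tray, lay the wedge flat on the bench again and let go, leaving the other tools where they are.

Things in the scene. Friction and masses are not known exactly. Their poses are not given: they have to be found in the camera images.
- bracket: Blue bracket fixed to the bench, carrying a level steel pin, 20 diameter, along its y axis. Origin on the bench straight below the seated clip; z up. At the clip the pin's axis is 60 up (top 70); free end y -60, other end y 100. Base 64 wide (x), y -18 to 107, 12 high. Oiled, friction 0.3.
- ears (a point): Point between the bracket's two ears, at pin-top height (y 7 on the bracket). The ears stand at y 7 to 15 on either side of the pin, x 8.5 to 22 each side, up to 92 above the bench: the stop that the clip bears on. The channel between them is 17 wide, open above; past it the wedge can run on along the pin's top towards +y (two more posts at y 90 to 100, 23 apart, 78 high).
- seat (a point): Point on the pin's axis, 60 above the bench, where the seated clip's origin lies; axes as the bracket's.
- clip: Sprung saddle clip, 46 g, snapped over the pin from above, loose otherwise: 14 long along the pin (its y, same way as the bracket's y), 30 wide (x). Red bridge on top, two dark sprung jaws whose lips grip the pin from below. Origin on the pin's axis while seated, z up; it reaches from 17 below to 18.5 above the origin. Oiled, friction about 0.3.
- clip_bridge (a point): Middle of the clip's bridge, a square-edged red bar along x, 30 x 8 x 5 high, 16 above the clip's origin: a slot 3.5 high and 15 wide lies between pin top and bar. Raised 6 to 8, the lips pass the pin's widest part; the jaws then close above it and the clip only perches on the pin, 14 to 16 up. Wedging takes 5 to 14 N along the pin at first, then less; more than 18 N would bend the clip.
- wedge: Orange wedge with a wooden handle, 152 long, 55 to 90 g, lying on its sole. Origin on the sole under the handle's middle; x to the nose, z up. Blade 12 wide: flat top 15 above the sole from x 30 to 48, straight ramp down to 2 at x 118, 2 thick lip to x 122; in plan it narrows from 12 at x 92 to 6 at the nose. With its sole on the pin and the flat top under the bar the clip is off the pin.
- wedge_nose (a point): Underside of the wedge's nose end, 122 ahead of the wedge's origin, at sole height. Raise the wedge with the clip off the pin and the clip hangs astride the blade; tip the nose down by 35 degrees or more and it slides off over the nose.
- wedge_handle (a point): Middle of the wooden handle (60 long along x, 18 wide, 36 high), 24 above the sole: grip it here across its width (the wedge's y).
- tray: White open parts tray, 130 (x) x 110 (y), 28 high, walls and floor 4 thick, fixed to the bench. Origin under its centre.
- screwdriver: Bystander: red-handled screwdriver, 200 long, lying; sizes in mm, origin on its underside. Leave alone.
- spanner: Bystander: steel open-ended spanner, 180 long, lying; sizes in mm, origin on its underside. Leave alone.
- bushing: Bystander: brass ring, 32 diameter, 20 high; sizes in mm, origin on its underside. Leave alone.
- oil: Bystander: white oil bottle with yellow label and red cap, 48 diameter, 110 high; sizes in mm, origin on its underside. Leave alone.
- rule: Bystander: steel rule, 200 x 28 x 3, lying; sizes in mm, origin on its underside. Leave alone.
- pliers: Bystander: big black pliers, about 240 long, lying; sizes in mm, origin on its underside. Leave alone.
- knurl: Bystander: black clamping knob, 40 diameter, 26 high; sizes in mm, origin on its underside. Leave alone.
There are look-alikes about, which are no part of the job. Several things have the shape of the wedge; the one meant has the colours described above.

How it is judged:
By the outcome, as a careful person would: the job done as asked, in the order asked, and still so for the second after the job is handed in, with the robot touching nothing.
It also fails if it takes over 72 s, if anything falls off the work surface, if the arm or the gripper's body presses on something with over 40 N, if the wrist force passes 120 N, or if a joint passes its speed limit or range.

## Working session

There is one attempt and no reset: what is moved stays moved. The work goes in short steps, Python scripts to look and compute and a tool call to move; the robot and the scene stay as the last step left them, time stands still between calls to the robot, and variables do not carry over. Pictures are saved under pics/ and viewed, at most 13 in all, crops included, and the job is handed in when it is done.

Besides the shell and the picture viewer there is one more tool, called after ">>>" as a command line: name --argument value ..., lists and objects as JSON in quotes. apply_moves: Moves the arm, as the interface text tells. Its arguments: {"type":"object","properties":{"rows":{"type":"array"},"force":{"type":"number"}},"required":["rows"]}

```bash
mkdir -p pics; ls; cat > h.py <<'E'
import numpy as np, cv2, pickle
from workcell import sensors, imaging, bot
from scipy.spatial.transform import Rotation as R
def cam(n):
    p,d=imaging.camera(n); c=imaging.get_calibration(n); return p,d,c
def ray(c,uv):
    K=np.array(c["intrinsics"]);D=np.array(c["dist_coeffs"]);T=np.array(c["world_from_camera"])
    n=cv2.undistortPoints(np.array(uv,float).reshape(-1,1,2),K,D)[:,0]
    return T[:3,3],np.c_[n,np.ones(len(n))]@T[:3,:3].T
def onplane(c,uv,z):
    o,d=ray(c,uv); return o+d*((z-o[2])/d[:,2])[:,None]
def cloud(d,c):
    v,u=np.mgrid[:384,:512]; o,r=ray(c,np.c_[u.ravel(),v.ravel()])
    return (o+r*d.ravel()[:,None]).reshape(384,512,3)
def proj(c,P):
    T=np.linalg.inv(np.array(c["world_from_camera"])); 
    return cv2.projectPoints(np.array(P,float).reshape(-1,3),cv2.Rodrigues(T[:3,:3])[0],T[:3,3],np.array(c["intrinsics"]),np.array(c["dist_coeffs"]))[0][:,0]
E
python3 - <<'E'
from h import *
for n in("scene","top"):
    p,d,c=cam(n); pickle.dump((p,d,c),open(n+".pkl","wb"))
    cv2.imwrite(f"pics/{n}0.png",cv2.resize(p[:,:,::-1],(800,600)))
    print(n,np.array(c["world_from_camera"]).round(3).tolist(),np.array(c["intrinsics"]).round(0).tolist())
print(sensors.get_obs())
E
```

```text
pics
scene [[0.864, 0.341, -0.371, 1.075], [0.504, -0.573, 0.646, -0.844], [0.007, -0.745, -0.667, 0.967], [0.0, 0.0, 0.0, 1.0]] [[450.0, 0.0, 258.0], [0.0, 450.0, 193.0], [0.0, 0.0, 1.0]]
top [[-0.02, -0.983, 0.185, 0.301], [-0.999, 0.024, 0.022, -0.031], [-0.026, -0.184, -0.983, 1.555], [0.0, 0.0, 0.0, 1.0]] [[452.0, 0.0, 258.0], [0.0, 452.0, 183.0], [0.0, 0.0, 1.0]]
{'time': 0.1, 'q': array([6.93258017e+01, 5.00554313e+00, 1.00402734e+01, 9.50996931e+01,
       9.44189532e-04, 9.00017803e+01]), 'qd': array([ 0.02757883, -0.05732451,  0.09739344,  0.00259002, -0.00534496,
        0.08591072]), 'joint_efforts': array([-6.89564386e-04, -5.21561372e+01,  4.65653014e+01,  1.60681136e-02,
       -4.51585606e-06,  7.67412928e-06]), 'ee_pos': array([0.19413394, 0.51447102, 0.30328846]), 'tcp_rot': array([-1.79935037e+02, -9.42170446e-04,  1.59324020e+02]), 'wrist_force': array([-0.53055639,  0.36917512, -0.67097993]), 'torque': array([0.05507933, 0.07540152, 0.01413534]), 'grasp_force': 0.0, 'opening': 0.08530586915122562}
```

View pics/scene0.png

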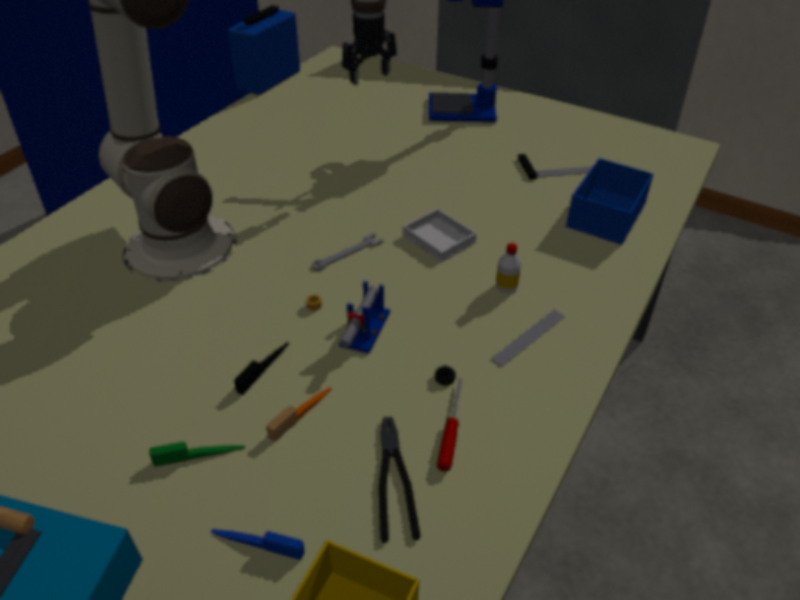

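View pics/top0.png

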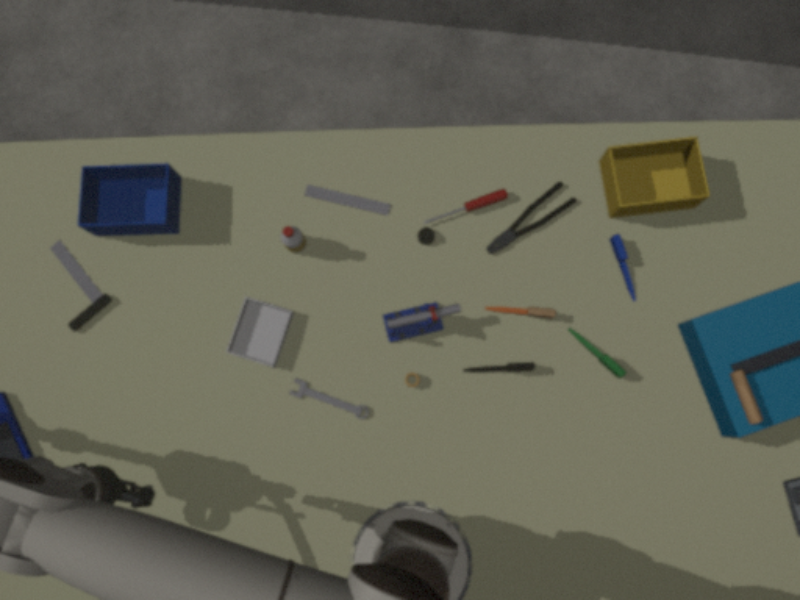

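Scene view (800×600 scaling): the orange wedge has its wooden handle at (283,422) and its nose at (330,390). The bracket's red clip is at (355,317) and the white tray at (440,234). 

Wedge candidates in the top view:
- orange with wooden handle: (520,311)
- black: (500,368)
- green: (597,352)
- blue: (623,268)

I choose the orange one, which matches the described colours, and will check it in a crop.

```bash
python3 - <<'E'
from h import *
ims=[]
for n,b in(("top",(230,150,400,260)),("scene",(150,150,320,300))):
    p,d,c=pickle.load(open(n+".pkl","rb")); W=cloud(d,c)
    x0,y0,x1,y1=b; ims.append(cv2.resize(p[y0:y1,x0:x1,::-1],(800,300 if n=="scene" else 300) if 0 else (int((x1-x0)*2.3),int((y1-y0)*2.3)) if n=="scene" else (680,440)))
    hsv=cv2.cvtColor(p,cv2.COLOR_RGB2HSV).astype(int); H,S,V=hsv[...,0],hsv[...,1],hsv[...,2]
    m={"orange":(H>=3)&(H<=18)&(S>110)&(V>70),"red":((H<=3)|(H>=174))&(S>130)&(V>50),"blue":(H>108)&(H<128)&(S>120)&(V>30)}
    for k,mm in m.items():
        nn,l,st,ce=cv2.connectedComponentsWithStats(mm.astype(np.uint8))
        for i in range(1,nn):
            if st[i,4]>8:
                q=W[l==i]; print(n,k,st[i].tolist(),ce[i].round(1),"xyz",np.median(q,0).round(4),"z",np.percentile(q[:,2],[5,95]).round(3))
h=max(i.shape[0] for i in ims)
cv2.imwrite("pics/c1.png",ims[0]); cv2.imwrite("pics/c2.png",ims[1])
E
```

```text
top orange [298, 121, 27, 14, 125] [310.9 127.8] xyz [ 0.7846 -0.1873  0.0217] z [0.015 0.028]
top orange [181, 145, 7, 6, 25] [184.1 147.8] xyz [0.6989 0.2451 0.1091] z [0.105 0.113]
top orange [311, 196, 27, 5, 83] [325. 198.] xyz [ 0.5341 -0.2274  0.0099] z [-0.002  0.018]
top red [299, 122, 25, 11, 96] [311.9 127.2] xyz [ 0.7854 -0.1919  0.0231] z [0.017 0.028]
top red [182, 146, 4, 5, 11] [183.3 147.9] xyz [0.6992 0.2483 0.1084] z [0.105 0.113]
top blue [51, 106, 58, 42, 1770] [ 82.7 126.2] xyz [0.8188 0.6324 0.0068] z [-0.001  0.089]
top blue [391, 151, 15, 40, 152] [397.9 166. ] xyz [ 0.6456 -0.4813  0.0235] z [0.004 0.037]
top blue [257, 198, 8, 4, 17] [260.6 199.3] xyz [ 0.5359 -0.0056  0.0098] z [0.007 0.014]
top blue [266, 204, 10, 6, 19] [271.1 206.7] xyz [ 0.5044 -0.0395  0.014 ] z [0.007 0.092]
top blue [249, 211, 6, 7, 18] [250.8 214.4] xyz [0.4802 0.03   0.0172] z [0.007 0.082]
top blue [0, 252, 20, 41, 208] [  7.7 272.6] xyz [0.3026 0.8745 0.0208] z [0.015 0.026]
scene orange [324, 155, 7, 5, 17] [327.2 156.5] xyz [0.693  0.2506 0.108 ] z [-0.004  0.111]
scene orange
[... 668 characters left out ...]
96] [138.3  38.1] xyz [-0.696   0.775   0.0554] z [-0.181  0.188]
scene blue [287, 0, 9, 1, 9] [291.   0.] xyz [0.2354 0.8827 0.3376] z [0.337 0.341]
scene blue [302, 0, 21, 5, 92] [312.1   1.8] xyz [0.3132 0.9242 0.3334] z [0.322 0.341]
scene blue [275, 53, 43, 25, 479] [301.6  68.2] xyz [0.3079 0.9105 0.0239] z [0.009 0.08 ]
scene blue [363, 102, 54, 54, 1828] [389.2 128.2] xyz [0.7982 0.6331 0.0457] z [0.005 0.088]
scene blue [233, 181, 2, 6, 10] [233.6 183.1] xyz [0.4886 0.0264 0.0727] z [0.061 0.076]
scene blue [223, 183, 26, 42, 422] [236.9 207.5] xyz [ 0.5281 -0.0211  0.0139] z [0.008 0.079]
scene blue [136, 339, 58, 19, 470] [171.  346.7] xyz [ 0.653  -0.4882  0.0197] z [0.004 0.038]
```

View pics/c1.png

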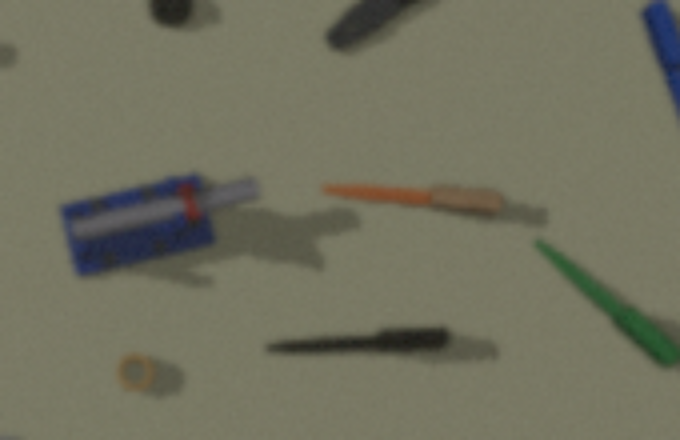

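The crop confirms it: orange blade, nose at (322,189), and light wooden handle at (465,200). The black and green look-alikes are clearly different. The pin runs from (72,230) to (258,187), with the red bridge at (190,201). Next I fit lines to the pin, wedge and tray.

```bash
python3 - <<'E'
from h import *
def pca(q):
    m=np.median(q,0); q=q[np.linalg.norm(q-m,axis=1)<.12]; m=q.mean(0); w,v=np.linalg.eigh(np.cov((q-m).T)); d=v[:,-1]; d=d*np.sign(d[1]); t=(q-m)@d
    return m,d,t.min(),t.max()
for n in("top","scene"):
    p,d,c=pickle.load(open(n+".pkl","rb")); W=cloud(d,c)
    hsv=cv2.cvtColor(p,cv2.COLOR_RGB2HSV).astype(int); H,S,V=hsv[...,0],hsv[...,1],hsv[...,2]
    X,Y,Z=W[...,0],W[...,1],W[...,2]
    print(n,"bench z",np.median(Z[(X>.3)&(X<.7)&(abs(Y)<.3)&(d>0)]).round(4))
    r=(X>.42)&(X<.62)&(Y>-.15)&(Y<.12)&(d>0)
    # pin: grey (low S), high
    m=r&(S<75)&(Z>.05)&(Z<.076); m=cv2.morphologyEx(m.astype(np.uint8),cv2.MORPH_OPEN,np.ones((2,2)))>0
    M,D,a,b=pca(W[m]); print(" pin n",m.sum(),M.round(4),D.round(3),"yaw",np.degrees(np.arctan2(-D[0],D[1])).round(2),"ends",(M+a*D).round(4),(M+b*D).round(4))
    m=r&((H<=6)|(H>=172))&(S>90)&(Z>.06); q=W[m]; print(" bridge",m.sum(),q.mean(0).round(4), "plane",onplane(c,np.argwhere(m)[:,::-1].mean(0),.0785).round(4))
    # wedge: H 0..25 and S>60
    g=(X>.48)&(X<.6)&(Y>-.36)&(Y<-.12)
    m=g&(H<=22)&(S>65)&(V>50)&((S>105)|(Z>.02)); 
    uv=np.argwhere(m)[:,::-1]; q=W[m]; M,D,a,b=pca(q); print(" wedge",m.sum(),M.round(4),D.round(3),"yaw",np.degrees(np.arctan2(D[1],D[0])).round(2),"ends",(M+a*D).round(4),(M+b*D).round(4))
    hm=m&(Z>.028); q=W[hm]; print(" handle",hm.sum(),q.mean(0).round(4),np.percentile(q,[3,97],0).round(4).tolist(),"z",np.median(q[:,2]).round(4))
    bm=g&(H<=22)&(S>135)&(V>50); uv=np.argwhere(bm)[:,::-1]; P=onplane(c,uv,.008); M,D,a,b=pca(P); print(" blade",bm.sum(),M.round(4),"yaw",np.degrees(np.arctan2(D[1],D[0])).round(2),(M+a*D).round(4),(M+b*D).round(4))
    # tray
    t=(X>.42)&(X<.66)&(Y>.15)&(Y<.40)&(S<40)&(V>95)&(Z<.04); t=cv2.morphologyEx(t.astype(np.uint8),cv2.MORPH_OPEN,np.ones((3,3)))
    k=max(cv2.findContours(t,0,2)[0],key=cv2.contourArea)[:,0]; P=onplane(c,k,.028 if n=="top" else .02); print(" tray",cv2.minAreaRect((P[:,:2]*1000).astype(np.float32)), S[150,150:].min() and '')
E
```

```text
top bench z -0.0005
 pin n 251 [ 0.5152 -0.0425  0.0559] [-0.219  0.971  0.094] yaw 12.68 ends [ 0.5349 -0.1302  0.0474] [0.4974 0.0364 0.0635]
 bridge 22 [ 0.5207 -0.0596  0.0745] plane [[ 0.5201 -0.0595  0.0785]]
 wedge 188 [ 0.529  -0.2623  0.0218] [ 0.143  0.949 -0.282] yaw 81.44 ends [ 0.5198 -0.3233  0.0399] [ 0.5412 -0.1813 -0.0023]
 handle 89 [ 0.5243 -0.2955  0.0343] [[0.5151, -0.3228, 0.0294], [0.5329, -0.2681, 0.0404]] z 0.0343
 blade 61 [ 0.5337 -0.2292  0.008 ] yaw 83.53 [ 0.5293 -0.268   0.008 ] [ 0.5391 -0.1821  0.008 ]
 tray ((495.4268798828125, 318.0166015625), (100.0278091430664, 137.81016540527344), 71.26144409179688) 
scene bench z 0.0008
 pin n 230 [ 0.5228 -0.0495  0.0602] [-0.2    0.98  -0.009] yaw 11.54 ends [ 0.5371 -0.1196  0.0609] [0.5052 0.0368 0.0594]
 bridge 41 [ 0.5235 -0.0605  0.0746] plane [[ 0.5259 -0.0639  0.0785]]
 wedge 399 [ 0.532  -0.2714  0.0204] [ 0.083  0.973 -0.215] yaw 85.15 ends [ 0.5271 -0.3288  0.0331] [ 0.5403 -0.1731 -0.0013]
 handle 148 [ 0.5283 -0.2998  0.0351] [[0.5177, -0.3267, 0.0288], [0.5379, -0.2727, 0.0391]] z 0.0357
 blade 313 [ 0.5259 -0.2627  0.008 ] yaw 77.59 [ 0.5127 -0.3225  0.008 ] [ 0.5436 -0.1823  0.008 ]
 tray ((497.0935974121094, 301.0682067871094), (50.520050048828125, 97.66500091552734), 71.8000717163086)
```

View pics/c2.png

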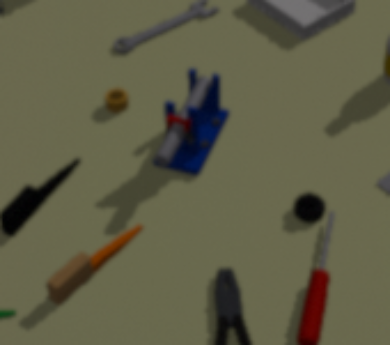

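>>> apply_moves --rows '[[[-0.5,-0.5,0],[0,0,0.3],1],[[-1,-1,0],[0,0,0.6],1],[[-1,-1,0],[0,0,0.833],1]]'

```text
time: 0.4
ee_pos: [0.2527, 0.3839, 0.3033]
tcp_rot: [-179.9, 0.0, 134.0]
wrist_force: [0.8, 0.6, 0.8]
opening: 0.0852
grasp_force: 0.0
```

>>> apply_moves --rows '[[[-0.4,-0.25,0],[0,0,0.3],1],[[-0.8,-0.5,0],[0,0,0.6],1],[[-1,-0.6,0],[0,0,0.833],1]]'

```text
time: 0.7
ee_pos: [0.2793, 0.2695, 0.304]
tcp_rot: [180.0, 0.0, 108.9]
wrist_force: [0.6, 0.6, -1.0]
opening: 0.0855
grasp_force: 0.0
```

>>> apply_moves --rows '[[[-0.4,0.1,0],[0,0,0.3],1],[[-0.8,0.2,0],[0,0,0.6],1],[[-1,0.3,0],[0,0,0.833],1]]'

```text
time: 1.0
ee_pos: [0.3414, 0.1856, 0.3039]
tcp_rot: [180.0, 0.0, 83.9]
wrist_force: [0.1, 0.8, 0.2]
opening: 0.0853
grasp_force: 0.0
```

>>> apply_moves --rows '[[[-0.45,0.22,0],[0,0,0],1],[[-0.9,0.44,0.1],[0,0,0],1],[[-0.93,0.467,0.2],[0,0,0],1]]'

```text
time: 1.3
ee_pos: [0.3792, 0.0867, 0.2835]
tcp_rot: [180.0, 0.1, 84.0]
wrist_force: [-0.2, 0.0, 0.9]
opening: 0.0853
grasp_force: 0.0
```

>>> apply_moves --rows '[[[-0.45,0.22,0],[0,0,0],1],[[-0.9,0.44,0.1],[0,0,0],1],[[-0.93,0.467,0.2],[0,0,0],1]]'

```text
time: 1.6
ee_pos: [0.4163, -0.0098, 0.2631]
tcp_rot: [180.0, 0.0, 84.1]
wrist_force: [-1.0, 0.5, -0.1]
opening: 0.0854
grasp_force: 0.0
```

>>> apply_moves --rows '[[[-0.45,0.22,0],[0,0,0],1],[[-0.9,0.44,0.1],[0,0,0],1],[[-0.93,0.467,0.2],[0,0,0],1]]'

```text
time: 1.9
ee_pos: [0.4538, -0.1064, 0.2427]
tcp_rot: [-180.0, 0.0, 84.2]
wrist_force: [-0.5, 0.0, -0.2]
opening: 0.0851
grasp_force: 0.0
```

>>> apply_moves --rows '[[[-0.45,0.22,0],[0,0,0],1],[[-0.9,0.44,0.1],[0,0,0],1],[[-0.93,0.467,0.2],[0,0,0],1]]'

```text
time: 2.2
ee_pos: [0.4912, -0.2031, 0.2223]
tcp_rot: [-180.0, 0.0, 84.2]
wrist_force: [-1.5, 1.3, 0.1]
opening: 0.0851
grasp_force: 0.0
```

>>> apply_moves --rows '[[[-0.45,0.22,0],[0,0,0],1],[[-0.9,0.44,0.1],[0,0,0],1],[[-0.93,0.467,0.2],[0,0,0],1],[[-0.93,0.467,0.2],[0,0,0],1]]'

```text
time: 2.6
ee_pos: [0.5273, -0.297, 0.201]
tcp_rot: [-179.8, -0.1, 84.3]
wrist_force: [-0.1, 1.0, -0.6]
opening: 0.0856
grasp_force: 0.0
```

>>> apply_moves --rows '[[[0,0,0.4],[0,0,0],1],[[0,0,0.7],[0,0,0],0.7],[[0,0,0.9],[0,0,0],0.5]]'

```text
time: 2.9
ee_pos: [0.5268, -0.2951, 0.1123]
tcp_rot: [-179.9, -0.1, 84.5]
wrist_force: [-0.6, -0.1, 0.9]
opening: 0.0594
grasp_force: 0.0
```

>>> apply_moves --rows '[[[0,0,0.2],[0,0,0],0.5],[[0,0,0.34],[0,0,0],0.5],[[0,0,0.34],[0,0,0],0.3],[[0,0,0.34],[0,0,0],0.1],[[0,0,0.34],[0,0,0],0.05],[[0,0,0.34],[0,0,0],0.0],[[0,0,0.34],[0,0,0],0.0],[[0,0,0.34],[0,0,0],0.0],[[0,0,0.34],[0,0,0],0.0],[[0,0,0.34],[0,0,0],0.0]]' --force 60

```text
time: 3.9
ee_pos: [0.5277, -0.2981, 0.0806]
tcp_rot: [179.9, 0.0, 84.3]
wrist_force: [-0.4, -0.1, 5.8]
opening: 0.0169
grasp_force: 62.2
```

>>> apply_moves --rows '[[[0,0,-0.15],[0,0,0],0],[[0,0,-0.5],[0,0,0],0],[[0,0,-0.9],[0,0,0],0],[[0.2,0.05,-0.9],[0,0,-0.2],0],[[0.5,0.13,-0.9],[0,0,-0.4],0],[[0.78,0.21,-0.9],[0,0,-0.6],0],[[0.78,0.21,-0.9],[0,0,-0.6],0]]'

```text
time: 4.6
ee_pos: [0.5569, -0.2198, 0.1707]
tcp_rot: [180.0, -0.0, 102.7]
wrist_force: [0.2, -0.9, -0.4]
opening: 0.0172
grasp_force: 61.4
```

```bash
python3 - <<'E'
from h import *
for n,b in(("top",(250,170,370,230)),("scene",(170,165,260,265))):
    p,d,c=cam(n); pickle.dump((p,d,c),open(n+"1.pkl","wb"))
    x0,y0,x1,y1=b; f=6 if n=="top" else 5.5
    cv2.imwrite(f"pics/{n}1.png",cv2.resize(p[y0:y1,x0:x1,::-1],None,fx=f,fy=f,interpolation=cv2.INTER_CUBIC))
o=sensors.get_obs(); print(o["ee_pos"],o["tcp_rot"],o["wrist_force"],o["torque"])
E
```

```text
[ 0.55615364 -0.22191345  0.17038358] [-1.79993924e+02  1.82937171e-02  1.02366430e+02] [-0.13461862 -0.26555429 -1.18344358] [-0.02679901 -0.02733303 -0.04036503]
```

View pics/top1.png

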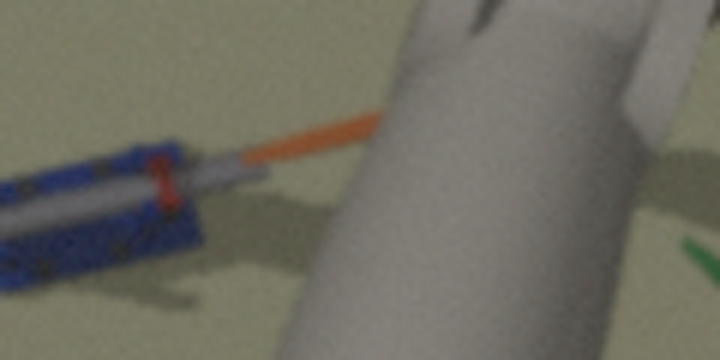

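View pics/scene1.png

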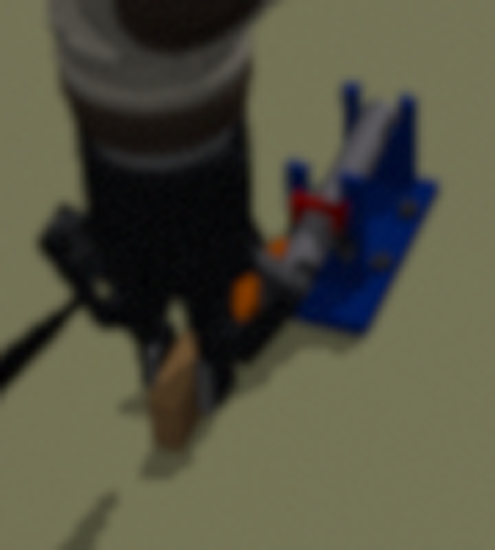

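Top crop (×6, offset 250,170): the nose tip is at (243,160), overlapping the pin's free end at (265,172); the blade is nearly parallel to the pin. The bridge is at (163,183). Scene crop: the wedge is held upright, with the bridge at (320,208) and the pin end at (275,275). Next I measure the lateral offset in bracket axes.

```bash
cat > meas.py <<'E'
from h import *
def line(P): 
    P=P[:,:2]; 
    k=np.polyfit(P[:,1],P[:,0],1); r=P[:,0]-np.polyval(k,P[:,1]); g=abs(r)<2*r.std()+1e-4; k=np.polyfit(P[g,1],P[g,0],1); return k,(P[g,0]-np.polyval(k,P[g,1])).std(),g.sum()
def prof(p,cols,rows,lo,hi,key):
    "per column, mid of the band where key true"
    out=[]
    for u in cols:
        w=key[rows[0]:rows[1],u].astype(float); 
        if w.sum()<1: continue
        out.append((u,rows[0]+(w*np.arange(len(w))).sum()/w.sum(),w.sum()))
    return np.array(out)
E
python3 - <<'E'
from meas import *
for tag in("top.pkl","top1.pkl"):
    p,d,c=pickle.load(open(tag,"rb")); pf=cv2.GaussianBlur(p,(0,0),.7); hsv=cv2.cvtColor(pf,cv2.COLOR_RGB2HSV).astype(int);H,S,V=hsv[...,0],hsv[...,1],hsv[...,2]
    if tag=="top.pkl":
        for v in range(190,222,2): print(v,[f"{H[v,u]}/{S[v,u]}/{V[v,u]}" for u in range(252,298,6)])
    bl=((H>108)&(H<130)&(S>70)).astype(np.uint8); bl[:185]=0; bl[235:]=0; bl[:,:240]=0; bl[:,300:]=0
    bl=cv2.morphologyEx(bl,cv2.MORPH_CLOSE,np.ones((9,9))); k=max(cv2.findContours(bl,0,1)[0],key=cv2.contourArea)[:,0]
    print(tag,"base",cv2.minAreaRect((onplane(c,k,.012)[:,:2]*1000).astype(np.float32)))
    pin=np.clip(60-S,0,30)/30.
    f=prof(p,range(252,272),(195,215),0,0,pin); P=onplane(c,f[:,:2],.062); print(" pin over base",line(P),f[:,2].round(1).tolist(),P[0].round(4),P[-1].round(4))
    f=prof(p,range(280,290 if "1" in tag else 294),(190,206),0,0,pin); P=onplane(c,f[:,:2],.062); print(" pin free",f[:,2].round(1).tolist(),P.round(4)[:,:2].tolist())
    z=.097 if "1" in tag else .008
    org=np.clip(S-110,0,50)/50.*(H<20); r=(range(291,313) if "1" in tag else range(310,340)); f=prof(p,r,(185,205),0,0,org); P=onplane(c,f[:,:2],z); print(" blade",line(P),f[:,2].round(1).tolist(),P[0].round(4),P[-1].round(4))
E
```

```text
190 ['29/44/122', '29/44/121', '30/44/121', '30/44/121', '29/44/121', '27/46/122', '30/44/121', '29/44/122']
192 ['30/44/121', '29/46/121', '30/44/121', '30/43/120', '30/38/115', '29/45/120', '29/42/121', '29/44/121']
194 ['30/44/121', '29/46/122', '30/47/119', '33/22/103', '120/44/87', '30/44/105', '30/39/111', '28/38/113']
196 ['30/46/121', '30/39/117', '40/8/92', '115/98/86', '167/102/70', '27/29/79', '15/5/93', '25/27/105']
198 ['30/37/110', '113/47/92', '114/114/83', '113/105/78', '3/126/79', '0/3/79', '120/3/94', '30/23/100']
200 ['114/46/78', '115/126/89', '116/85/87', '120/18/87', '2/99/95', '0/3/83', '24/15/85', '28/42/108']
202 ['114/97/76', '117/53/86', '120/11/92', '135/5/95', '178/79/90', '15/7/72', '30/41/87', '30/44/99']
204 ['120/28/81', '130/8/95', '140/8/92', '120/22/81', '150/71/61', '105/15/68', '30/48/90', '30/46/89']
206 ['135/5/94', '135/6/85', '116/29/71', '114/116/79', '117/92/61', '114/53/68', '30/48/90', '28/48/90']
208 ['110/10/78', '118/51/65', '114/104/66', '113/122/69', '116/91/59', '113/86/68', '30/46/89', '28/50/91']
210 ['116/84/67', '116/109/68', '1
[... 1764 characters left out ...]
, np.float64(0.0037278622715671648), np.int64(19)) [9.8, 11.1, 12.6, 11.0, 9.5, 9.7, 8.1, 7.9, 8.4, 8.3, 7.4, 7.0, 7.4, 8.1, 9.8, 10.9, 8.6, 9.2, 9.3, 7.2] [0.5156 0.0238 0.062 ] [ 0.5068 -0.0394  0.062 ]
 pin free [11.6, 12.3, 13.1, 13.2, 12.2, 12.0, 11.5, 12.0, 11.6, 10.6] [[0.5346, -0.0702], [0.5313, -0.0734], [0.5283, -0.0767], [0.5278, -0.08], [0.5296, -0.0834], [0.5308, -0.0868], [0.5311, -0.0901], [0.5308, -0.0935], [0.5307, -0.0968], [0.5301, -0.1001]]
 blade (array([-0.24144317,  0.50545178]), np.float64(0.00019099428111288164), np.int64(17)) [1.0, 1.3, 1.3, 1.6, 1.8, 1.9, 1.9, 2.2, 2.1, 2.1, 2.1, 2.0, 2.2, 2.4, 2.4, 2.3, 2.1, 1.3] [ 0.5334 -0.1151  0.097 ] [ 0.5479 -0.1711  0.097 ]
```

```bash
cat >> meas.py <<'E'
def pinline(c,S,H,rng1=range(281,294)):
    g=[]
    for u in list(rng1):
        col=S[190:207,u].astype(float); i=np.where(col<22)[0]
        if len(i)<3: continue
        # subpixel edges
        a,b=i[0],i[-1]; ea=a-(22-col[a])/(col[a-1]-col[a]) if a>0 else a; eb=b+(22-col[b])/(col[b+1]-col[b]) if b<16 else b
        g.append((u,190+(ea+eb)/2,eb-ea))
    return np.array(g)
def blade(c,S,H,r,rows,sole,nose_u,tip):
    pass
E
python3 - <<'E'
from meas import *
for tag in("top.pkl","top1.pkl"):
    p,d,c=pickle.load(open(tag,"rb")); pf=cv2.GaussianBlur(p,(0,0),.6); hsv=cv2.cvtColor(pf,cv2.COLOR_RGB2HSV).astype(int);H,S,V=hsv[...,0],hsv[...,1],hsv[...,2]
    g=pinline(c,S,H,range(281,294 if tag=="top.pkl" else 288)); P=onplane(c,g[:,:2],.060); print(tag,g.round(2).tolist()); print(line(P),P.round(4)[[0,-1]])
    if tag=="top.pkl":
        f=[]
        for u in range(248,264):
            v0=206-(u-248)*.43; lo=int(v0-6); col=S[lo:lo+14,u].astype(float); i=np.where(col<50)[0]; 
            a,b=i[0],i[-1]; f.append((u,lo+(a+b)/2,b-a,))
        f=np.array(f); Q=onplane(c,f[:,:2],.060); print("base part",f.tolist()); print(line(Q)); print("all",line(np.r_[P,Q]))
        red=((H<8)|(H>165))&(S>60); red[:185]=0;red[220:]=0;red[:,:265]=0;red[:,290:]=0
        uv=np.argwhere(red)[:,::-1]; print("bridge",len(uv),onplane(c,uv.mean(0),.077))
for z in (.0,):
    pass
p,d,c=pickle.load(open("scene.pkl","rb")); pf=p; hsv=cv2.cvtColor(pf,cv2.COLOR_RGB2HSV).astype(int);H,S,V=hsv[...,0],hsv[...,1],hsv[...,2]
red=((H<8)|(H>165))&(S>90);m=np.zeros_like(red);m[190:212,215:240]=1;uv=np.argwhere(red&m)[:,::-1];print("scene bridge",len(uv),onplane(c,uv.mean(0),.0765))
E
```

```text
top.pkl [[281.0, 199.05, 6.86], [282.0, 200.48, 7.85], [283.0, 201.14, 9.72], [284.0, 198.77, 5.55], [285.0, 198.55, 5.41], [286.0, 198.3, 5.4], [287.0, 198.01, 5.43], [288.0, 197.83, 5.28], [289.0, 197.5, 5.12], [290.0, 197.23, 5.26], [291.0, 197.07, 4.98], [292.0, 196.78, 4.72], [293.0, 196.76, 4.13]]
(array([-0.24020985,  0.5069077 ]), np.float64(0.0012365588888309472), np.int64(12)) [[ 0.5267 -0.0734  0.06  ]
 [ 0.5335 -0.1137  0.06  ]]
base part [[248.0, 204.0, 8.0], [249.0, 204.0, 10.0], [250.0, 204.0, 10.0], [251.0, 203.5, 11.0], [252.0, 203.5, 11.0], [253.0, 203.0, 12.0], [254.0, 202.5, 11.0], [255.0, 202.0, 12.0], [256.0, 202.0, 12.0], [257.0, 202.0, 12.0], [258.0, 201.0, 12.0], [259.0, 201.0, 12.0], [260.0, 200.5, 13.0], [261.0, 200.5, 13.0], [262.0, 199.5, 13.0], [263.0, 199.5, 13.0]]
(array([-0.30207648,  0.52228303]), np.float64(0.0008321710670229972), np.int64(16))
all (array([-0.11529327,  0.51946963]), np.float64(0.002702024084858244), np.int64(28))
bridge 35 [[ 0.52029882 -0.05983846  0.077     ]]
top1.pkl [[281.0, 199.03, 6.82], [282.0, 200.28, 7.83], [283.0, 201.12, 9.76], [284.0, 198.78, 5.56], [285.0, 198.58, 5.28], [286.0, 198.29, 5.19], [287.0, 198.14, 5.44]]
(array([-0.30887225,  0.50027308]), np.float64(0.0026448412935293174), np.int64(7)) [[ 0.5268 -0.0734  0.06  ]
 [ 0.5293 -0.0935  0.06  ]]
scene bridge 46 [[ 0.52454449 -0.06214678  0.0765    ]]
```

>>> apply_moves --rows '[[[0.15,-0.005,0],[0,0,0],0],[[0.33,-0.005,0],[0,0,0],0],[[0.33,-0.005,0.1],[0,0,0],0],[[0.33,-0.005,0.14],[0,0,0],0],[[0.33,-0.005,0.15],[0,0,0],0],[[0.33,-0.005,0.16],[0,0,0],0],[[0.33,-0.005,0.16],[0,0,0],0]]' --force 100

```text
time: 5.4
ee_pos: [0.5485, -0.1905, 0.1538]
tcp_rot: [-180.0, 0.0, 102.3]
wrist_force: [0.5, 0.8, -0.9]
opening: 0.0164
grasp_force: 99.6
```

>>> apply_moves --rows '[[[0,0,0.01],[0,0,0],0],[[0,0,0.02],[0,0,0],0],[[0,0,0.02],[0,0,0],0]]'

```text
time: 5.7
ee_pos: [0.5485, -0.1902, 0.1518]
tcp_rot: [-180.0, -0.0, 102.4]
wrist_force: [0.9, 1.0, -0.5]
opening: 0.0162
grasp_force: 99.6
```

```bash
python3 - <<'E'
from h import *
for i in range(3):
    p,d,c=cam("scene"); o=sensors.get_obs(); print(o["ee_pos"].round(4),o["tcp_rot"].round(2),o["wrist_force"].round(2),o["torque"].round(3))
pickle.dump((p,d,c),open("scene2.pkl","wb"))
T=cv2.resize(p[165:265,170:260,::-1],None,fx=5.5,fy=5.5,interpolation=cv2.INTER_CUBIC); T=np.clip(T.astype(float)*1.7,0,255)
cv2.imwrite("pics/scene2.png",T)
E
```

```text
[ 0.5485 -0.1902  0.1518] [-179.99   -0.    102.35] [-0.66  0.26 -1.16] [-0.053  0.02   0.008]
[ 0.5485 -0.1902  0.1519] [-180.      0.    102.35] [-0.29  0.62 -0.21] [0.002 0.036 0.017]
[ 0.5485 -0.1902  0.1519] [180.     0.   102.36] [-0.45 -0.82 -0.18] [-0.028  0.026 -0.011][ WARN:0@1.061] global loadsave.cpp:1063 imwrite_ Unsupported depth image for selected encoder is fallbacked to CV_8U.
```

>>> apply_moves --rows '[[[0,0,0.005],[0,0,0],0],[[0,0,0.005],[0,0,0],0]]'

```text
time: 6.05
ee_pos: [0.5485, -0.1901, 0.1514]
tcp_rot: [-180.0, -0.0, 102.4]
wrist_force: [-0.9, 0.5, -1.6]
opening: 0.0164
grasp_force: 99.6
```

>>> apply_moves --rows '[[[0,0,0.005],[0,0,0],0],[[0,0,0.005],[0,0,0],0]]'

```text
time: 6.25
ee_pos: [0.5485, -0.1902, 0.1508]
tcp_rot: [-180.0, -0.0, 102.4]
wrist_force: [0.1, 0.3, -0.7]
opening: 0.0164
grasp_force: 99.6
```

>>> apply_moves --rows '[[[0,0,0.005],[0,0,0],0],[[0,0,0.005],[0,0,0],0]]'

```text
time: 6.45
ee_pos: [0.5485, -0.1902, 0.1505]
tcp_rot: [180.0, 0.0, 102.4]
wrist_force: [-0.8, -0.5, 0.9]
opening: 0.0162
grasp_force: 100.0
```

```bash
cat > st.py <<'E'
from h import *
a=[]
for i in range(3):
    cam("scene"); o=sensors.get_obs(); a.append(np.r_[o["ee_pos"],o["tcp_rot"],o["wrist_force"],o["torque"]])
a[0][3]=a[0][3]%360; a=np.array(a); a[:,3]%=360; m=a.mean(0)
# force in bracket-ish tool axes (x fwd along tool x), torque too
y=np.radians(m[5]); fx=m[6]*np.cos(y)+m[7]*np.sin(y); fl=m[6]*np.sin(y)-m[7]*np.cos(y); tl=m[9]*np.sin(y)-m[10]*np.cos(y)
print("t",o["time"],"pos",m[:3].round(4),"rot",m[3:6].round(2),"F fwd %.2f lat %.2f up %.2f  Mlat %.3f"%(fx,fl,m[8],tl),"grip",o["grasp_force"].round(0))
E
python3 st.py
```

```text
Traceback (most recent call last):
  File "st.py", line 8, in <module>
    print("t",o["time"],"pos",m[:3].round(4),"rot",m[3:6].round(2),"F fwd %.2f lat %.2f up %.2f  Mlat %.3f"%(fx,fl,m[8],tl),"grip",o["grasp_force"].round(0))
                                                                                                                                   ^^^^^^^^^^^^^^^^^^^^^^
AttributeError: 'float' object has no attribute 'round'
```

View pics/scene2.png

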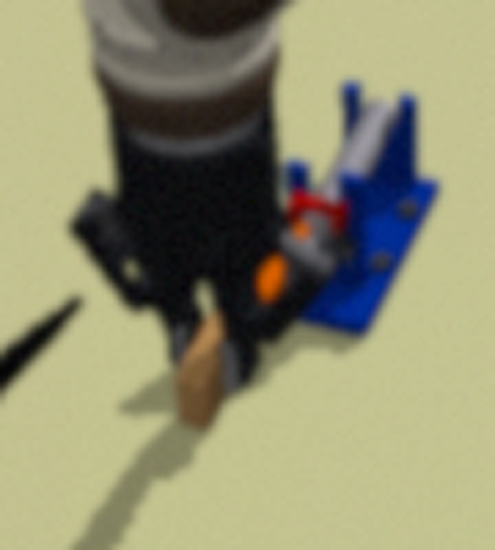

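Scene crop: the nose (orange) at (303,230) sits just short of the red bridge at (320,208), above the pin. I'll check it against the expected projection.

```bash
sed -i 's/o\["grasp_force"\].round(0)/o["grasp_force"]/' st.py; python3 st.py; python3 - <<'E'
from meas import *
p,d,c=cam("scene"); hsv=cv2.cvtColor(p,cv2.COLOR_RGB2HSV).astype(int);H,S,V=hsv[...,0],hsv[...,1],hsv[...,2]
o=np.array([.5245,-.0621,0]); a=np.radians(12.6); ex=np.array([np.cos(a),np.sin(a),0]); ey=np.array([-np.sin(a),np.cos(a),0]); ez=np.array([0,0,1])
for y in(-.010,-.015,-.02,-.025,-.03,-.05): print(y,proj(c,[o+ex*l+ey*y+ez*.073 for l in(-.006,0,.006)]).round(1).tolist())
m=np.zeros_like(H,bool); m[195:225,212:235]=1; org=m&(H>3)&(H<22)&(S>100); print("org px",np.argwhere(org)[:,::-1].tolist())
red=((H<=3)|(H>165))&(S>90)&m;print("red",np.argwhere(red)[:,::-1].mean(0),"exp",proj(c,[o+ez*.0765]))
E
```

```text
t 6.75 pos [ 0.5485 -0.1902  0.1505] rot [1.7999e+02 1.0000e-02 1.0236e+02] F fwd -0.36 lat -0.87 up 1.48  Mlat 0.104 grip 100.00519394874573
-0.01 [[224.4, 205.4], [226.3, 205.9], [228.3, 206.3]]
-0.015 [[223.8, 206.5], [225.7, 207.0], [227.7, 207.4]]
-0.02 [[223.2, 207.7], [225.1, 208.1], [227.1, 208.6]]
-0.025 [[222.5, 208.8], [224.5, 209.3], [226.5, 209.7]]
-0.03 [[221.9, 210.0], [223.9, 210.4], [225.8, 210.9]]
-0.05 [[219.4, 214.6], [221.4, 215.1], [223.3, 215.6]]
org px [[222, 201], [222, 202], [223, 205], [224, 205], [225, 205], [222, 206], [223, 206], [224, 206], [225, 206], [223, 207], [224, 207], [225, 207], [223, 208], [224, 208], [225, 208], [219, 211], [220, 211], [217, 212], [218, 212], [219, 212], [220, 212], [221, 212], [216, 213], [217, 213], [218, 213], [219, 213], [220, 213], [221, 213], [222, 213], [216, 214], [217, 214], [218, 214], [219, 214], [220, 214], [221, 214], [222, 214], [216, 215], [217, 215], [218, 215], [219, 215], [220, 215], [221, 215], [222, 215], [216, 216], [217, 216], [218, 216], [219, 216], [220, 216], [221, 216], [222, 216], [216, 217], [217, 217], [218, 217], [219, 217], [220, 217], [221, 217], [222, 217], [216, 218], [217, 218], [218, 218], [219, 218], [220, 218], [221, 218], [216, 219], [217, 219], [218, 219], [219, 219], [220, 219], [221, 219], [217, 220], [218, 220], [219, 220], [220, 220]]
red [226.96 202.96] exp [[227.51770061 202.72431073]]
```

```bash
python3 - <<'E'
from meas import *
p,d,c=cam("scene"); hsv=cv2.cvtColor(p,cv2.COLOR_RGB2HSV).astype(int)
for v in range(203,213): print(v,["%d/%d/%d"%tuple(hsv[v,u]) for u in range(219,234)])
p,d,c=cam("top"); pickle.dump((p,d,c),open("top2.pkl","wb")); hsv=cv2.cvtColor(p,cv2.COLOR_RGB2HSV).astype(int)
print()
for v in range(190,207): print(v,["%d/%d/%d"%tuple(hsv[v,u]) for u in range(275,303,2)])
E
```

```text
203 ['105/78/13', '0/0/20', '6/69/37', '2/170/51', '1/237/57', '0/213/60', '0/142/63', '178/118/67', '178/137/67', '0/159/64', '1/198/63', '1/232/66', '1/247/62', '175/230/50', '145/185/33']
204 ['120/23/11', '150/34/15', '173/97/21', '1/191/40', '1/225/51', '3/180/58', '178/82/59', '175/51/60', '176/59/61', '177/78/59', '178/121/57', '0/180/61', '1/242/57', '174/249/43', '141/173/31']
205 ['128/73/14', '90/21/12', '158/60/17', '2/162/30', '6/210/51', '8/174/69', '6/99/67', '177/38/61', '168/22/57', '165/29/53', '174/74/52', '179/157/57', '0/221/52', '172/221/37', '134/165/31']
206 ['105/32/16', '100/43/18', '120/14/18', '4/105/34', '11/188/65', '12/210/90', '10/159/85', '6/76/67', '168/23/55', '150/16/48', '172/60/47', '179/145/51', '0/198/45', '170/185/29', '123/162/30']
207 ['120/48/16', '135/27/19', '120/18/29', '6/73/49', '10/168/82', '12/206/105', '10/174/98', '8/95/75', '0/19/54', '135/11/48', '173/24/42', '178/85/39', '178/124/33', '160/109/21', '117/167/29']
208 ['105/43/12', '120/26/20', '120/14/37', '0/32/56', '9/112/80', '9/146/96', '9/119/94', '6/52/78', '165/17/59', '13
[... 3309 characters left out ...]
79/140/91', '0/110/88', '124/51/70', '28/37/82', '30/50/91', '28/48/91', '30/42/91', '28/50/91', '32/44/92', '34/44/92', '24/42/97', '27/22/106', '19/18/115']
204 ['120/108/80', '179/110/72', '178/86/71', '114/76/67', '27/34/83', '26/48/90', '32/50/92', '28/47/93', '30/50/91', '32/49/89', '28/42/90', '26/43/95', '27/24/105', '23/20/115']
205 ['116/128/82', '165/59/52', '168/28/46', '116/86/68', '34/26/78', '28/45/90', '32/49/89', '28/53/91', '30/49/89', '28/48/90', '28/49/93', '28/31/98', '22/25/110', '23/18/116']
206 ['116/128/78', '120/62/45', '116/65/55', '116/103/67', '30/13/77', '30/45/91', '30/42/91', '28/46/89', '32/46/89', '26/48/90', '30/44/92', '28/31/99', '27/21/111', '24/21/119']
```

```bash
cat > lat.py <<'E'
from meas import *
p,d,c=pickle.load(open("top.pkl","rb")); hsv=cv2.cvtColor(cv2.GaussianBlur(p,(0,0),.6),cv2.COLOR_RGB2HSV).astype(int);H,S,V=hsv[...,0],hsv[...,1],hsv[...,2]
g=pinline(c,S,H,range(284,293)); P=onplane(c,g[:,:2],.060)[:,:2]; kp=np.polyfit(P[:,1],P[:,0],1); a=np.arctan(-kp[0]); print("pin",kp,np.degrees(a),P[[0,-1]].round(4).tolist())
A=P.mean(0); a=np.radians(12.7)
def wedge(tag,urange,sole,nose_u,v0,v1):
    p,d,c=pickle.load(open(tag,"rb")); hsv=cv2.cvtColor(p,cv2.COLOR_RGB2HSV).astype(int);H,S,V=hsv[...,0],hsv[...,1],hsv[...,2]
    org=np.clip(S-55,0,90)/90.*(H<17)*(H>6); f=prof(p,urange,(v0,v1),0,0,org)
    s=(f[:,0]-nose_u)*.0034; th=np.clip(.002+(s-.004)*13/70,.002,.015)
    Q=np.array([onplane(c,q[:2],sole+t/2)[0,:2] for q,t in zip(f,th)]); k=np.polyfit(Q[:,1],Q[:,0],1)
    lat=(Q-A)@np.array([np.cos(a),np.sin(a)]); print(tag,"wedge yaw",np.degrees(np.arctan(-k[0])).round(2),"lat mm",(lat*1000).round(1).tolist(),"w",f[:,2].round(1).tolist())
if __name__=="__main__":
    wedge("top1.pkl",range(292,310),.0898,290.5,188,200)
    wedge("top2.pkl",range(283,302),.070,280.5,190,204)
E
python3 lat.py
```

```text
pin [-0.22813112  0.50831127] 12.851024029645306 [[0.5274, -0.0834], [0.5335, -0.1103]]
top1.pkl wedge yaw 12.93 lat mm [-0.9, -0.3, -0.3, 0.1, -0.3, -1.0, -1.2, -0.1, -0.5, -0.1, -0.4, -0.1, -0.6, -0.1, -0.5, -0.3, -0.5, -0.2] w [2.1, 2.6, 2.5, 3.1, 3.3, 3.4, 3.4, 3.5, 3.5, 4.0, 4.0, 3.6, 3.6, 3.8, 4.0, 3.7, 3.7, 4.0]
top2.pkl wedge yaw 13.13 lat mm [-1.7, -2.2, -2.0, -2.1, -1.9, -2.2, -2.1, -1.8, -2.0, -2.2, -1.9, -1.7, -1.7, -1.4, -2.0, -1.6, -1.9, -1.8, -1.3] w [2.7, 2.7, 3.0, 3.5, 3.8, 3.9, 3.9, 4.0, 4.2, 4.1, 4.2, 4.2, 4.1, 3.7, 3.6, 3.9, 4.0, 3.8, 3.0]
```

>>> apply_moves --rows '[[[0,0.01,-0.005],[0,0,0],0],[[0,0.02,-0.005],[0,0,0],0],[[0,0.022,0],[0,0,0],0],[[0.03,0.022,0],[0,0,0],0],[[0.06,0.021,0],[0,0,0],0],[[0.09,0.021,0],[0,0,0],0],[[0.09,0.021,0],[0,0,0],0]]'

```text
time: 7.6
ee_pos: [0.5485, -0.1804, 0.1505]
tcp_rot: [180.0, -0.0, 102.4]
wrist_force: [1.6, 0.5, 1.3]
opening: 0.0162
grasp_force: 100.2
```

```bash
python3 st.py; python3 - <<'E'
from lat import *
q=cam("top"); pickle.dump(q,open("top3.pkl","wb")); wedge("top3.pkl",range(284,302),.070,278,190,204)
E
```

```text
t 7.75 pos [ 0.5486 -0.1806  0.1504] rot [ 1.8000e+02 -3.0000e-02  1.0238e+02] F fwd 1.23 lat 0.47 up 1.78  Mlat 0.398 grip 100.24343848228455
pin [-0.22813112  0.50831127] 12.851024029645306 [[0.5274, -0.0834], [0.5335, -0.1103]]
top3.pkl wedge yaw 13.9 lat mm [0.2, 0.0, 0.2, -0.0, 0.3, -0.0, -0.2, 0.5, 0.3, -0.1, -0.1, 0.8, 0.7, 0.7, 1.8] w [3.5, 3.8, 3.8, 3.8, 4.0, 4.1, 4.0, 4.2, 4.2, 4.1, 3.9, 4.0, 4.0, 3.7, 2.0]
```

>>> apply_moves --rows '[[[0.02,0,0],[0,0,0],0],[[0.04,0,0],[0,0,0],0],[[0.06,-0.001,0],[0,0,0],0],[[0.06,-0.001,0],[0,0,0],0]]'

```text
time: 8.2
ee_pos: [0.5472, -0.1749, 0.1505]
tcp_rot: [180.0, -0.0, 102.4]
wrist_force: [0.1, 0.7, 1.2]
opening: 0.0161
grasp_force: 100.3
```

```bash
python3 st.py; python3 st.py
```

```text
t 8.35 pos [ 0.5472 -0.1749  0.1504] rot [ 1.8000e+02 -2.0000e-02  1.0237e+02] F fwd 0.16 lat 0.59 up 1.73  Mlat 0.269 grip 100.292809009552
t 8.5 pos [ 0.5472 -0.1749  0.1504] rot [ 1.8000e+02 -2.0000e-02  1.0236e+02] F fwd 0.84 lat 0.80 up 2.54  Mlat 0.412 grip 100.29759764671326
```

>>> apply_moves --rows '[[[0.02,0,0],[0,0,0],0],[[0.04,0,0],[0,0,0],0],[[0.06,-0.001,0],[0,0,0],0],[[0.08,-0.001,0],[0,0,0],0],[[0.08,-0.001,0],[0,0,0],0]]'

```text
time: 9.0
ee_pos: [0.5457, -0.1681, 0.1508]
tcp_rot: [180.0, 0.2, 102.3]
wrist_force: [0.9, -7.7, 2.7]
opening: 0.0164
grasp_force: 100.4
```

```bash
python3 st.py
```

```text
t 9.15 pos [ 0.5457 -0.1681  0.1508] rot [1.7997e+02 1.5000e-01 1.0232e+02] F fwd -6.96 lat 0.31 up 2.72  Mlat -1.324 grip 100.38025259971619
```

>>> apply_moves --rows '[[[0.01,0,0],[0,0,0],0],[[0.02,0,0],[0,0,0],0],[[0.03,0,0],[0,0,0],0],[[0.04,-0.001,0],[0,0,0],0],[[0.04,-0.001,0],[0,0,0],0]]'

```text
time: 9.65
ee_pos: [0.545, -0.1649, 0.151]
tcp_rot: [179.9, 0.2, 102.3]
wrist_force: [2.6, -12.6, 2.2]
opening: 0.0167
grasp_force: 100.4
```

```bash
python3 st.py
```

```text
t 9.8 pos [ 0.545  -0.1649  0.1509] rot [179.95   0.23 102.29] F fwd -11.20 lat 0.25 up 2.57  Mlat -2.068 grip 100.38005232810974
```

>>> apply_moves --rows '[[[0.01,0,0],[0,0,0],0],[[0.02,0,0],[0,0,0],0],[[0.03,0,0],[0,0,0],0],[[0.04,-0.001,0],[0,0,0],0],[[0.04,-0.001,0],[0,0,0],0]]'

```text
time: 10.3
ee_pos: [0.544, -0.161, 0.1509]
tcp_rot: [179.9, 0.2, 102.3]
wrist_force: [2.1, -11.2, 1.2]
opening: 0.0165
grasp_force: 100.4
```

```bash
python3 st.py
```

```text
t 10.45 pos [ 0.5441 -0.161   0.1509] rot [179.95   0.23 102.29] F fwd -10.86 lat 0.47 up 2.26  Mlat -2.076 grip 100.37795305252075
```

```bash
python3 - <<'E'
from h import *
q=cam("top"); s=cam("scene")
a=cv2.resize(q[0][180:220,250:310,::-1],None,fx=7,fy=7,interpolation=cv2.INTER_CUBIC); b=cv2.resize(s[0][180:230,205:250,::-1],None,fx=7,fy=7,interpolation=cv2.INTER_CUBIC)
im=np.zeros((350,740,3),np.uint8); im[:280,:420]=a; im[:350,425:740]=b
cv2.imwrite("pics/w1.png",np.clip(im.astype(float)*1.5,0,255).astype(np.uint8))
E
```

```text
(no output)
```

View pics/w1.png

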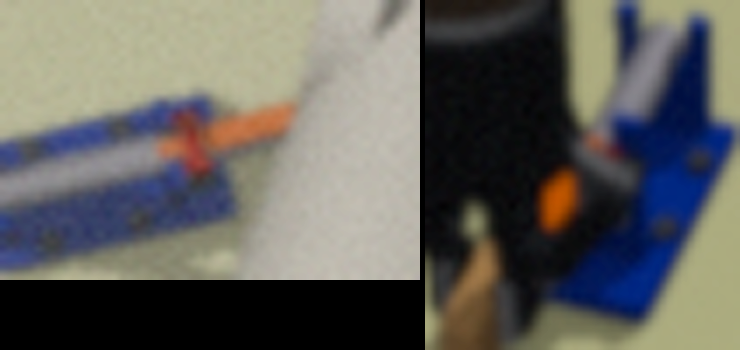

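The nose, at (160,150) in the left pane, has come out past the red bridge at (193,145) and is centred on the pin. I'll continue gently.

>>> apply_moves --rows '[[[0.015,0,0],[0,0,0],0],[[0.03,0,0],[0,0,0],0],[[0.045,0,0],[0,0,0],0],[[0.06,-0.001,0],[0,0,0],0],[[0.08,-0.001,0],[0,0,0],0],[[0.08,-0.001,0],[0,0,0],0]]'

```text
time: 11.15
ee_pos: [0.5421, -0.1529, 0.1508]
tcp_rot: [180.0, 0.2, 102.3]
wrist_force: [3.0, -10.9, 2.5]
opening: 0.0166
grasp_force: 100.4
```

```bash
python3 st.py
```

```text
t 11.3 pos [ 0.5421 -0.1529  0.1508] rot [179.96   0.19 102.3 ] F fwd -9.52 lat 0.30 up 2.10  Mlat -1.736 grip 100.37689805030823
```

>>> apply_moves --rows '[[[0.015,0,0],[0,0,0],0],[[0.03,0,0],[0,0,0],0],[[0.045,0,0],[0,0,0],0],[[0.06,-0.001,0],[0,0,0],0],[[0.08,-0.001,0],[0,0,0],0],[[0.08,-0.001,0],[0,0,0],0]]'

```text
time: 11.9
ee_pos: [0.5402, -0.1449, 0.1507]
tcp_rot: [180.0, 0.2, 102.3]
wrist_force: [2.1, -8.0, 2.0]
opening: 0.0163
grasp_force: 100.4
```

```bash
python3 st.py
```

```text
t 12.05 pos [ 0.5402 -0.1449  0.1507] rot [1.7997e+02 1.6000e-01 1.0231e+02] F fwd -9.25 lat 0.02 up 2.14  Mlat -1.483 grip 100.38084983825684
```

>>> apply_moves --rows '[[[0.015,0,0],[0,0,0],0],[[0.03,0,0],[0,0,0],0],[[0.045,0,0],[0,0,0],0],[[0.06,-0.001,0],[0,0,0],0],[[0.08,-0.001,0],[0,0,0],0],[[0.08,-0.001,0],[0,0,0],0]]'

```text
time: 12.65
ee_pos: [0.5383, -0.1368, 0.1506]
tcp_rot: [180.0, 0.1, 102.3]
wrist_force: [1.2, -5.7, 2.1]
opening: 0.0162
grasp_force: 100.4
```

```bash
python3 st.py
```

```text
t 12.8 pos [ 0.5383 -0.1368  0.1507] rot [1.7998e+02 1.2000e-01 1.0232e+02] F fwd -6.23 lat 0.30 up 2.17  Mlat -1.119 grip 100.39618492126465
```

>>> apply_moves --rows '[[[0.02,0,0],[0,0,0],0],[[0.04,0,0],[0,0,0],0],[[0.06,0,0],[0,0,0],0],[[0.08,-0.001,0],[0,0,0],0],[[0.1,-0.001,0],[0,0,0],0],[[0.1,-0.001,0],[0,0,0],0]]'

```text
time: 13.4
ee_pos: [0.536, -0.1267, 0.1506]
tcp_rot: [180.0, 0.1, 102.3]
wrist_force: [0.7, -4.4, 3.1]
opening: 0.0165
grasp_force: 100.4
```

```bash
python3 st.py
```

```text
t 13.55 pos [ 0.536  -0.1267  0.1506] rot [1.7998e+02 6.0000e-02 1.0235e+02] F fwd -5.29 lat 0.52 up 2.89  Mlat -0.788 grip 100.44360995292664
```

>>> apply_moves --rows '[[[0.02,0,0],[0,0,0],0],[[0.04,0,0],[0,0,0],0],[[0.06,0,0],[0,0,0],0],[[0.08,-0.001,0],[0,0,0],0],[[0.1,-0.001,0],[0,0,0],0],[[0.1,-0.001,0],[0,0,0],0]]'

```text
time: 14.15
ee_pos: [0.5336, -0.1164, 0.1506]
tcp_rot: [180.0, -0.0, 102.4]
wrist_force: [-0.0, -2.4, 4.5]
opening: 0.0165
grasp_force: 100.6
```

```bash
python3 st.py
```

```text
t 14.3 pos [ 0.5336 -0.1164  0.1506] rot [ 1.7998e+02 -3.0000e-02  1.0238e+02] F fwd -1.43 lat -0.06 up 5.68  Mlat -0.186 grip 100.6291115283966
```

>>> apply_moves --rows '[[[0.02,0,0],[0,0,0],0],[[0.04,0,0],[0,0,0],0],[[0.06,0,0],[0,0,0],0],[[0.08,-0.001,0],[0,0,0],0],[[0.1,-0.001,0],[0,0,0],0],[[0.1,-0.001,0],[0,0,0],0]]'

```text
time: 14.9
ee_pos: [0.5314, -0.1066, 0.1506]
tcp_rot: [180.0, -0.0, 102.4]
wrist_force: [0.0, -1.2, 5.8]
opening: 0.0163
grasp_force: 100.7
```

```bash
python3 st.py
```

```text
t 15.05 pos [ 0.5314 -0.1066  0.1506] rot [ 1.7998e+02 -3.0000e-02  1.0238e+02] F fwd -0.89 lat -0.08 up 5.38  Mlat -0.184 grip 100.68083882331848
```

>>> apply_moves --rows '[[[0.02,0,0],[0,0,0],0],[[0.04,0,0],[0,0,0],0],[[0.06,0,0],[0,0,0],0],[[0.08,-0.001,0],[0,0,0],0],[[0.08,-0.001,0],[0,0,0],0]]'

```text
time: 15.55
ee_pos: [0.5296, -0.0988, 0.1506]
tcp_rot: [180.0, -0.0, 102.4]
wrist_force: [1.3, -1.8, 4.9]
opening: 0.0164
grasp_force: 100.7
```

```bash
python3 st.py; python3 - <<'E'
from h import *
q=cam("top"); s=cam("scene")
a=cv2.resize(q[0][180:220,240:300,::-1],None,fx=7,fy=7,interpolation=cv2.INTER_CUBIC); b=cv2.resize(s[0][165:215,205:250,::-1],None,fx=7,fy=7,interpolation=cv2.INTER_CUBIC)
im=np.zeros((350,740,3),np.uint8); im[:280,:420]=a; im[:350,425:740]=b
cv2.imwrite("pics/w2.png",np.clip(im.astype(float)*1.5,0,255).astype(np.uint8))
E
```

```text
t 15.7 pos [ 0.5296 -0.0988  0.1506] rot [ 1.7998e+02 -3.0000e-02  1.0238e+02] F fwd -1.17 lat 0.37 up 5.51  Mlat -0.176 grip 100.70955634117126
```

View pics/w2.png

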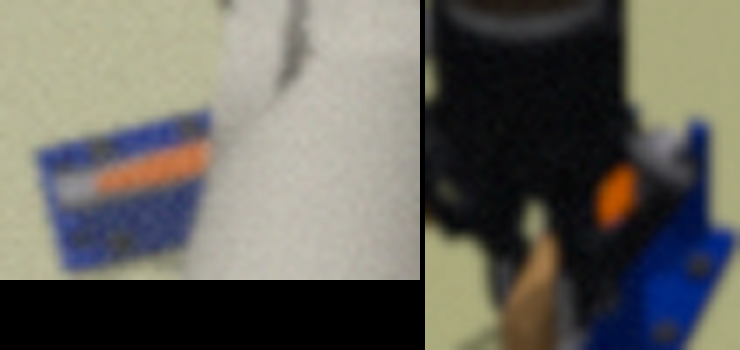

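Left pane: the nose at (100,185) has run well past the ears along the pin, and the wedging force has dropped to about 1 N, so the clip has come up. I'll go 3 mm further, then lift.

>>> apply_moves --rows '[[[0.015,0,0],[0,0,0],0],[[0.03,0,0],[0,0,0],0],[[0.03,0,-0.01],[0,0,0],0],[[0.03,0,-0.03],[0,0,0],0],[[0.03,0,-0.06],[0,0,0],0],[[0.03,0,-0.1],[0,0,0],0],[[0.03,0,-0.15],[0,0,0],0],[[0.03,0,-0.2],[0,0,0],0],[[0.03,0,-0.2],[0,0,0],0]]'

```text
time: 16.7
ee_pos: [0.5293, -0.0963, 0.1714]
tcp_rot: [179.9, 0.0, 102.4]
wrist_force: [-0.5, 0.4, -1.2]
opening: 0.0166
grasp_force: 100.1
```

```bash
python3 st.py
```

```text
t 16.85 pos [ 0.529  -0.0962  0.1706] rot [1.7998e+02 1.0000e-02 1.0236e+02] F fwd 0.26 lat -0.15 up -1.24  Mlat -0.006 grip 100.0801420211792
```

>>> apply_moves --rows '[[[0,0,-0.05],[0,0,0],0],[[0,0,-0.15],[0,0.05,0],0],[[0,0,-0.3],[0,0.1,0],0],[[0,0,-0.45],[0,0.2,0],0],[[0,0,-0.6],[0,0.3,0],0],[[0,0,-0.8],[0,0.3,0],0],[[0,0,-0.9],[0,0.3,0],0],[[0,0,-0.9],[0,0.3,0],0]]'

```text
time: 17.65
ee_pos: [0.5294, -0.0964, 0.2622]
tcp_rot: [179.9, -8.9, 102.4]
wrist_force: [0.3, -0.1, -2.2]
opening: 0.0165
grasp_force: 99.9
```

```bash
python3 st.py; python3 - <<'E'
from h import *
q=cam("top"); s=cam("scene")
a=cv2.resize(q[0][160:230,220:310,::-1],None,fx=4.5,fy=4.5,interpolation=cv2.INTER_CUBIC); b=cv2.resize(s[0][130:230,190:270,::-1],None,fx=4.5,fy=4.5,interpolation=cv2.INTER_CUBIC)
im=np.zeros((450,770,3),np.uint8); im[:a.shape[0],:405]=a; im[:450,410:770]=b
cv2.imwrite("pics/w3.png",np.clip(im.astype(float)*1.5,0,255).astype(np.uint8))
E
```

```text
t 17.8 pos [ 0.529  -0.0961  0.2602] rot [179.99  -9.   102.37] F fwd -0.38 lat 0.03 up -1.97  Mlat -0.193 grip 99.87370133399963
```

View pics/w3.png

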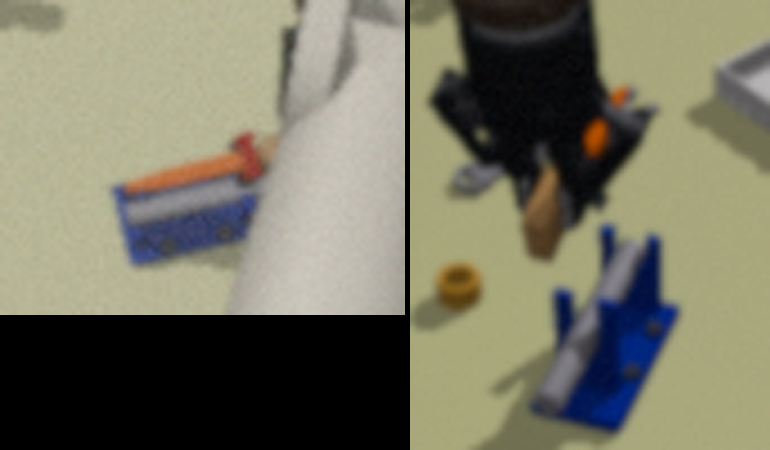

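The clip (red, (247,155) in the left pane) hangs astride the blade next to the handle, and the pin is bare. Next is the tray.

```bash
python3 - <<'E'
from h import *
for n in("top","scene"):
    p,d,c=pickle.load(open(n+".pkl","rb")); W=cloud(d,c); hsv=cv2.cvtColor(p,cv2.COLOR_RGB2HSV).astype(int);S=hsv[...,1];V=hsv[...,2]
    X,Y,Z=W[...,0],W[...,1],W[...,2]
    m=((X>.38)&(X<.62)&(Y>.2)&(Y<.42)&(S<26)&(V>60)&(d>0)).astype(np.uint8); m=cv2.morphologyEx(m,cv2.MORPH_CLOSE,np.ones((5,5)))
    k=max(cv2.findContours(m,0,1)[0],key=cv2.contourArea); M=np.zeros_like(m); cv2.drawContours(M,[k],-1,1,-1)
    print(n,M.sum(),"rim-plane rect",cv2.minAreaRect((onplane(c,k[:,0],.024)[:,:2]*1000).astype(np.float32)),"med",np.median(W[M>0],0).round(3))
o=sensors.get_obs(); print(o["q"].round(1)); R0=R.from_euler("xyz",o["tcp_rot"],degrees=True)
Rt=R.from_euler("xyz",[180,-9,102.36],degrees=True).as_matrix(); print(Rt.round(3)); np.savetxt("Rt.txt",Rt)
E
```

```text
top 1239 rim-plane rect ((496.74774169921875, 322.110595703125), (114.4259033203125, 131.15985107421875), 71.43595123291016) med [0.498 0.326 0.004]
scene 846 rim-plane rect ((502.05218505859375, 311.9055480957031), (130.07904052734375, 147.35836791992188), 71.37993621826172) med [0.493 0.331 0.007]
[-13.5   5.8   5.7  93.9   8.1  63.9]
[[-0.211  0.977 -0.033]
 [ 0.965  0.214  0.153]
 [ 0.156  0.    -0.988]]
```

>>> apply_moves --rows '[[[0.1,0.015,0.015],[0,0,0],0],[[0.35,0.055,0.055],[0,0,0],0],[[0.65,0.1,0.1],[0,0,0],0],[[0.913,0.145,0.145],[0,0,0],0]]'

```text
time: 18.3
ee_pos: [0.5228, -0.0011, 0.2601]
tcp_rot: [-180.0, -9.0, 102.3]
wrist_force: [0.2, 0.6, -1.2]
opening: 0.0164
grasp_force: 99.9
```

>>> apply_moves --rows '[[[0.3,0.048,0.048],[0,0,0],0],[[0.6,0.096,0.096],[0,0,0],0],[[0.913,0.145,0.145],[0,0,0],0]]'

```text
time: 18.6
ee_pos: [0.517, 0.0924, 0.26]
tcp_rot: [-180.0, -9.0, 102.4]
wrist_force: [0.8, -0.3, -1.4]
opening: 0.0165
grasp_force: 99.9
```

>>> apply_moves --rows '[[[0.3,0.048,0.048],[0,0,0],0],[[0.6,0.096,0.096],[0,0,0],0],[[0.913,0.145,0.145],[0,0,0],0]]'

```text
time: 18.9
ee_pos: [0.5112, 0.1859, 0.26]
tcp_rot: [-180.0, -9.0, 102.4]
wrist_force: [1.1, -0.2, -0.6]
opening: 0.0163
grasp_force: 99.9
```

>>> apply_moves --rows '[[[0.3,0.048,0.048],[0,0,0],0],[[0.55,0.088,0.088],[0,0,0],0],[[0.8,0.127,0.127],[0,0,0],0],[[0.913,0.145,0.145],[0,0,0],0],[[0.913,0.145,0.145],[0,0,0],0]]'

```text
time: 19.4
ee_pos: [0.5057, 0.2788, 0.2598]
tcp_rot: [-180.0, -9.0, 102.5]
wrist_force: [-0.1, -0.3, -2.3]
opening: 0.0164
grasp_force: 99.9
```

>>> apply_moves --rows '[[[-0.02,0,0.12],[0,-0.2,0],0],[[-0.04,0,0.25],[0,-0.4,0],0],[[-0.06,0,0.38],[0,-0.6,0],0],[[-0.078,0,0.494],[0,-0.8,0],0],[[-0.078,0,0.494],[0,-0.8,0],0],[[-0.078,0,0.494],[0,-0.8,0],0]]'

```text
time: 20.0
ee_pos: [0.5063, 0.2772, 0.2102]
tcp_rot: [-179.9, 14.9, 102.4]
wrist_force: [0.6, 0.2, -0.7]
opening: 0.0166
grasp_force: 99.9
```

```bash
python3 st.py; python3 - <<'E'
from h import *
s=cam("top"); o=sensors.get_obs(); print(o["q"].round(1))
p=s[0]; hsv=cv2.cvtColor(p,cv2.COLOR_RGB2HSV).astype(int); H,S=hsv[...,0],hsv[...,1]
for k,m in(("red",((H<=4)|(H>174))&(S>100)),("orange",(H>8)&(H<16)&(S>120))):
    m=m.astype(np.uint8); m[:170]=0;m[270:]=0;m[:,:120]=0;m[:,250:]=0
    uv=np.argwhere(m)[:,::-1]; print(k,len(uv),uv.mean(0).round(1) if len(uv) else "",uv.min(0) if len(uv) else "",uv.max(0) if len(uv) else "",onplane(s[2],uv.mean(0),.13).round(3))
E
```

```text
t 20.15 pos [0.5068 0.2769 0.2112] rot [179.95  14.85 102.29] F fwd -0.23 lat -0.12 up -1.36  Mlat 0.263 grip 99.87483501434326
[ 33.7  12.2   7.1  90.3 -13.9 112.1]
red 0    [[nan nan nan]]
orange 0    [[nan nan nan]]<stdin>:6: RuntimeWarning: Mean of empty slice.
  ret = um.true_divide(
```

>>> apply_moves --rows '[[[0.01,0,0.04],[0,-0.25,0],0],[[0.02,0,0.08],[0,-0.5,0],0],[[0.03,0,0.12],[0,-0.75,0],0],[[0.039,0,0.145],[0,-0.92,0],0],[[0.039,0,0.145],[0,-0.92,0],0],[[0.039,0,0.145],[0,-0.92,0],0],[[0.039,0,0.145],[0,-0.92,0],0],[[0.039,0,0.145],[0,-0.92,0],0],[[0.039,0,0.145],[0,-0.92,0],0],[[0.039,0,0.145],[0,-0.92,0],0],[[0.039,0,0.145],[0,-0.92,0],0],[[0.039,0,0.145],[0,-0.92,0],0]]'

```text
time: 21.4
ee_pos: [0.5064, 0.2775, 0.1953]
tcp_rot: [180.0, 42.6, 102.4]
wrist_force: [1.3, -0.3, -0.3]
opening: 0.0166
grasp_force: 100.5
```

```bash
python3 st.py; python3 - <<'E'
from h import *
s=cam("scene"); p=s[0]
b=cv2.resize(p[80:190,210:330,::-1],None,fx=5,fy=5,interpolation=cv2.INTER_CUBIC)
cv2.imwrite("pics/w4.png",np.clip(b.astype(float)*1.5,0,255).astype(np.uint8))
E
```

```text
t 21.55 pos [0.5064 0.2775 0.1952] rot [180.01  42.6  102.36] F fwd 0.20 lat 0.21 up -0.86  Mlat 0.677 grip 100.48552751541138
```

View pics/w4.png

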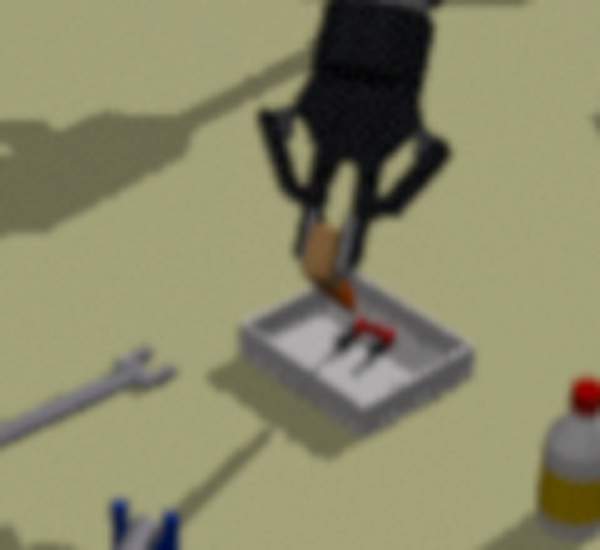

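The clip (red, about (372,332)) lies on the tray floor, and the bare blade's nose is at (350,305). I'll retreat straight up, level the wedge and carry it back to its old place.

>>> apply_moves --rows '[[[-0.1,0,-0.11],[0,0,0],0],[[-0.3,0,-0.33],[0,0,0],0],[[-0.54,0,-0.59],[0,0,0],0],[[-0.54,0,-0.59],[0,0.24,0],0],[[-0.54,0,-0.59],[0,0.48,0],0],[[-0.54,0,-0.59],[0,0.71,0],0],[[-0.54,0,-0.59],[0,0.71,0],0]]'

```text
time: 22.3
ee_pos: [0.5067, 0.2764, 0.2785]
tcp_rot: [179.7, 21.1, 102.1]
wrist_force: [-0.9, -0.2, 0.0]
opening: 0.0163
grasp_force: 100.5
```

>>> apply_moves --rows '[[[0,0,0],[0,0.24,0],0],[[0,0,0],[0,0.48,0],0],[[0,0,0],[0,0.71,0],0],[[0,0,0],[0,0.71,0],0]]'

```text
time: 22.7
ee_pos: [0.5064, 0.2763, 0.2758]
tcp_rot: [-180.0, 0.1, 102.2]
wrist_force: [0.3, -0.8, -2.0]
opening: 0.0161
grasp_force: 100.5
```

>>> apply_moves --rows '[[[-0.3,-0.05,0],[0,0,0],0],[[-0.6,-0.11,0],[0,0,0],0],[[-0.945,-0.168,0],[0,0,0],0]]'

```text
time: 23.0
ee_pos: [0.5097, 0.1812, 0.2746]
tcp_rot: [-179.8, 0.4, 102.4]
wrist_force: [0.7, 0.1, -1.0]
opening: 0.0162
grasp_force: 100.5
```

>>> apply_moves --rows '[[[-0.3,-0.05,0],[0,0,0],0],[[-0.6,-0.11,0],[0,0,0],0],[[-0.945,-0.168,0],[0,0,0],0]]'

```text
time: 23.3
ee_pos: [0.5136, 0.085, 0.2748]
tcp_rot: [-179.8, 0.3, 102.4]
wrist_force: [1.0, -0.4, -1.1]
opening: 0.0164
grasp_force: 100.5
```

>>> apply_moves --rows '[[[-0.3,-0.05,0],[0,0,0],0],[[-0.6,-0.11,0],[0,0,0],0],[[-0.945,-0.168,0],[0,0,0],0],[[-0.945,-0.168,0],[0,0,0],0]]'

```text
time: 23.7
ee_pos: [0.5176, -0.0129, 0.2748]
tcp_rot: [-179.7, 0.3, 102.2]
wrist_force: [0.0, 0.1, -0.3]
opening: 0.0163
grasp_force: 100.5
```

```bash
python3 st.py; python3 - <<'E'
from h import *
for n in("scene","top"):
    p,d,c=cam(n); W=cloud(d,c); hsv=cv2.cvtColor(p,cv2.COLOR_RGB2HSV).astype(int); H,S=hsv[...,0],hsv[...,1]
    X,Y=W[...,0],W[...,1]; m=((H<=4)|(H>172))&(S>90)&(X>.4)&(X<.6)&(Y>.2)&(Y<.42)
    print(n,m.sum(),np.median(W[m],0).round(3))
o=sensors.get_obs(); print(o["q"].round(1))
E
```

```text
t 23.85 pos [ 0.5177 -0.0104  0.2748] rot [1.8021e+02 1.8000e-01 1.0227e+02] F fwd 0.20 lat 0.32 up -1.32  Mlat -0.024 grip 100.49219012260437
scene 24 [0.497 0.352 0.013]
top 11 [0.491 0.354 0.013]
[-1.   0.1  1.8 91.8 -0.1 76.6]
```

>>> apply_moves --rows '[[[-0.3,-0.05,0],[0,0,0],0],[[-0.6,-0.11,0],[0,0,0],0],[[-0.945,-0.168,0],[0,0,0],0]]'

```text
time: 24.25
ee_pos: [0.5217, -0.1055, 0.2753]
tcp_rot: [-180.0, 0.0, 102.5]
wrist_force: [0.8, 0.9, -0.4]
opening: 0.0164
grasp_force: 100.5
```

>>> apply_moves --rows '[[[-0.3,-0.05,0],[0,0,0],0],[[-0.6,-0.11,0],[0,0,0],0],[[-0.945,-0.168,0],[0,0,0],0]]'

```text
time: 24.55
ee_pos: [0.5256, -0.2018, 0.2753]
tcp_rot: [-179.9, 0.0, 102.5]
wrist_force: [0.9, -0.7, -0.1]
opening: 0.0164
grasp_force: 100.5
```

>>> apply_moves --rows '[[[-0.3,-0.05,0],[0,0,0.2],0],[[-0.6,-0.11,0],[0,0,0.4],0],[[-0.945,-0.168,0],[0,0,0.6],0],[[-0.945,-0.168,0],[0,0,0.6],0]]'

```text
time: 24.95
ee_pos: [0.5295, -0.3001, 0.2742]
tcp_rot: [-179.9, 0.1, 84.1]
wrist_force: [0.7, 0.6, -1.8]
opening: 0.0162
grasp_force: 100.5
```

>>> apply_moves --rows '[[[0,0,0.3],[0,0,0],0],[[0,0,0.6],[0,0,0],0],[[0,0,1],[0,0,0],0],[[0,0,1],[0,0,0],0]]'

```text
time: 25.35
ee_pos: [0.5277, -0.2954, 0.1695]
tcp_rot: [-179.5, -0.2, 84.5]
wrist_force: [-0.9, 0.1, -1.6]
opening: 0.0162
grasp_force: 100.5
```

>>> apply_moves --rows '[[[0,0,0.3],[0,0,0],0],[[0,0,0.6],[0,0,0],0],[[0,0,0.8],[0,0,0],0],[[0,0,0.8],[0,0,0],0]]'

```text
time: 25.75
ee_pos: [0.5289, -0.2966, 0.0941]
tcp_rot: [-179.8, -0.1, 84.4]
wrist_force: [-0.0, -0.0, 0.2]
opening: 0.0167
grasp_force: 100.5
```

```bash
python3 st.py
```

```text
t 25.9 pos [ 0.53   -0.2975  0.097 ] rot [1.7996e+02 4.0000e-02 8.4410e+01] F fwd 0.05 lat 0.10 up -0.47  Mlat -0.005 grip 100.48749446868896
```

>>> apply_moves --rows '[[[0,0,0.06],[0,0,0],0],[[0,0,0.11],[0,0,0],0],[[0,0,0.14],[0,0,0],0],[[0,0,0.15],[0,0,0],0],[[0,0,0.16],[0,0,0],0],[[0,0,0.165],[0,0,0],0],[[0,0,0.165],[0,0,0],0],[[0,0,0.165],[0,0,0],0]]'

```text
time: 26.7
ee_pos: [0.5293, -0.2978, 0.0806]
tcp_rot: [179.9, 0.0, 84.4]
wrist_force: [-6.9, 3.7, 13.9]
opening: 0.0163
grasp_force: 102.8
```

```bash
python3 st.py
```

```text
t 26.85 pos [ 0.5293 -0.2978  0.0807] rot [1.7994e+02 2.0000e-02 8.4350e+01] F fwd 2.62 lat -5.96 up 14.03  Mlat 0.664 grip 102.79982686042786
```

>>> apply_moves --rows '[[[0,0,-0.008],[0,0,0],0],[[0,0,-0.008],[0,0,0],0.1],[[0,0,-0.008],[0,0,0],0.3],[[0,0,-0.008],[0,0,0],0.5],[[0,0,-0.008],[0,0,0],0.6],[[0,0,-0.008],[0,0,0],0.6],[[0,0,-0.1],[0,0,0],0.6],[[0,0,-0.4],[0,0,0],0.6],[[0,0,-0.9],[0,0,0],0.6],[[0,0,-0.9],[0,0,0],0.6]]' --force 40

```text
time: 27.85
ee_pos: [0.5313, -0.2989, 0.1766]
tcp_rot: [179.5, 0.2, 84.4]
wrist_force: [0.9, -0.6, -0.2]
opening: 0.0513
grasp_force: 0.0
```

>>> apply_moves --rows '[[[-0.3,0,-0.3],[0,0,0],0.6],[[-0.6,0,-0.6],[0,0,0],0.6],[[-0.9,0,-0.8],[0,0,0],0.6],[[-0.9,0,-0.8],[0,0,0],0.6]]'

```text
time: 28.25
ee_pos: [0.5203, -0.3907, 0.2524]
tcp_rot: [179.7, 0.2, 84.2]
wrist_force: [0.7, 0.5, -0.1]
opening: 0.0513
grasp_force: 0.0
```

```bash
python3 st.py; python3 - <<'E'
from h import *
s=cam("scene")
b=cv2.resize(s[0][100:300,130:380,::-1],None,fx=3,fy=3,interpolation=cv2.INTER_CUBIC)
cv2.imwrite("pics/end.png",np.clip(b.astype(float)*1.5,0,255).astype(np.uint8))
p,d,c=s; W=cloud(d,c); hsv=cv2.cvtColor(p,cv2.COLOR_RGB2HSV).astype(int); H,S=hsv[...,0],hsv[...,1]
m=(H<20)&(S>80)&(W[...,1]>-.36)&(W[...,1]<-.15)&(W[...,0]>.48)&(W[...,0]<.6); print("wedge z",np.percentile(W[m][:,2],[2,50,98]).round(3),W[m].mean(0).round(3))
E
```

```text
t 28.4 pos [ 0.5204 -0.388   0.2492] rot [1.7995e+02 2.0000e-02 8.4290e+01] F fwd 0.36 lat -0.44 up -0.39  Mlat -0.019 grip 0.0
wedge z [0.001 0.019 0.63 ] [ 0.538 -0.277  0.052]
```

View pics/end.png

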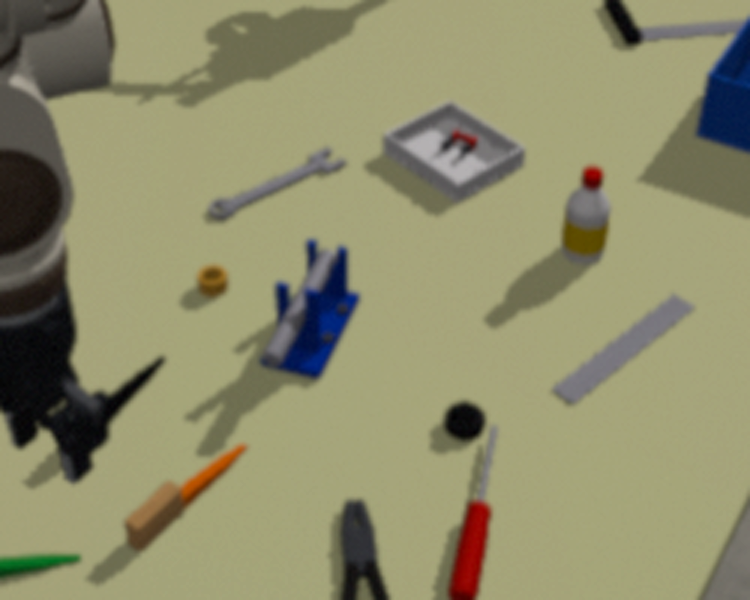

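The clip is in the tray at (460,140), the wedge lies flat with its handle at (155,515), the pin is bare and the other tools have not moved. The gripper is clear, so I'm handing in.

```bash
python3 -c "
from workcell import bot
print(bot.job_done())"
```

```text
the job is handed in; nothing more can be done
None
```

The job is handed in at about 28 s: the clip was wedged off the pin (about 11 N along it at most in my readings) and tipped into the white tray, and the orange wedge lies flat on the bench, released, with the other tools where they were.

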